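# Sort the last pasta tools into the tote and hold it up level

## Robot

A 6-joint arm with a two-finger parallel gripper is mounted at the origin on the work surface. World frame = base frame: x ahead of the robot, y to its left, z up, the work surface at z = 0. Lengths are in m, angles in rad, forces in N, time in s.
With the tool pointing down it reaches from about 0.425 to 1.125 m from the base axis. Payload 14.9 kg.
Tool frame: the origin (TCP) lies at the very end of the fingers, on their centre line; the grasp point (between the pads) lies 19 mm behind it; z points along the fingers, y is the line along which they close (so a half turn about z gives the same grasp; the last joint's range is limited). The gripper opens to 91 mm and grips with 3 to 60 N. Pads are 32 mm wide; open, the fingers measure 118 mm over their backs; the gripper's body (76 mm by 178 mm) begins 60 mm behind the grasp point.
Start: joints at [-1.202, 0.379, 1.734, -0, 1.028, -0.033], TCP at [0.274, -0.644, 0.214] pointing down, gripper open.
Joint ranges: [-2.77, 2.77], [-0.74, 2.19], [0, 2.66], [-1.06, 4.2], [0.31, 2.87], [-3.08, 3.08]. Speed limits (rad/s): [1.89, 1.89, 2.39, 3.14, 3.14, 3.14].

## Interface

Orientations are given as a unit quaternion [x, y, z, w].
In Python, from station import telemetry, read_camera, camera_info, order gives the robot as it stands.
- The arm moves only by the tool drive_tool, never from a script. Its argument "series" is a list of rows, each a list of 7 numbers: the closure, from 0 (fully open) to 1 (shut), then the shift along the tool's x, y, z in m, then the turn, a rotation vector about the tool's x, y, z in rad. In form: [[claw, x, y, z, wx, wy, wz], ...]. A call has 1 to 8 rows; each row is the pose to reach, as a shift and turn from the pose commanded when the call began, along the tool's axes at that moment; what a row does not reach only later rows make up. A row lasts 1/10 s, in which the tool goes at most 50 mm and 8.59 degrees, less where a joint would pass 70% of its speed; a pose out of reach is approached as far as the arm can. A call with a gripper value outside its range is refused whole. The fingers move at their own pace and stop on an object; the grip force is fixed at half the most. Time passes only in rows, so rows that repeat a pose let the fingers close. It gives the time, the measured TCP pose, the force, the opening and the grip force at its end, in the units of the state.
- telemetry.sense(): the state, without advancing time (a new reading comes with each control period).
- read_camera(name): name is "scene" or "top"; returns the picture (480x640x3 uint8, blue, green, red); there is no depth.
- camera_info(name): a dict with "fovy" (degrees; the focal length in pixels is half the picture's height over the tangent of half this angle, whatever the lens; pixels are square), "cx", "cy" (the principal point, pixels), "dist" ([k1, k2, p1, p2, k3] as OpenCV has them; the pictures are not rectified), "rvec" (rotation vector, rad) and "tvec" (3), from world to camera coordinates, as OpenCV has them. Camera axes: x right, y down, z forward; pixel columns grow to the right and rows downward; lengths in m; the calibration is good to about 2 mm. A picture is of the moment at which its call begins. camera_info takes no time and is no camera call.
- order.close_job(): hands the job in; it is judged then, once.
The state is a dict: "clock": time; "q": joint angles; "qvel": joint speeds; "joint_torque": joint torques, N m; "tool_pos": TCP position; "tool_rot": TCP orientation; "wrist_force": force on the tool from outside, world axes, zero at the start; "moment": the same for the moment, N m; "finger_gap": finger opening in m; "grip_force": force on a finger pad.
Only numpy, scipy, OpenCV 4.12 (cv2) and the standard library are available. Lean on these libraries where they do the work, as an engineer would, in place of code of your own. Each camera call takes 0.05 s, during which the arm holds its last target. There are 200 camera calls.

## Task

Clear the pasta table: set the wooden ribbed paddle into the green tote's compartment that already holds the wooden mold, and the brass stamp into the compartment that already holds the brass ring; set them in, do not drop them from a height. Then lift the loaded tote by its handle bar about 10 cm clear of the table without tipping it, and finish while still holding it up, level and still, with the tools sorted inside. Leave the other things on the table where they are.

Things in the scene. Friction and masses are not known exactly. Their poses are not given: they have to be found in the camera images.
- tote: Open pale green tool tote, loose, 0.45 kg, 340 (x) by 200 (y) mm; origin at centre of underside, z up. Floor 8 mm thick, outer walls 45 high, 8 thick. A divider along y at x = 0 (8 thick, top at 51) makes a +x and a -x compartment, inside from |x| = 4 to 162, |y| to 92. Each already holds one tool at y above 10 mm, |x| near 100; the -y half is empty. A handle bar on two posts stands over the divider
- tote_handle (a point): Middle of the tote's dark wooden handle bar, 122 mm straight above the tote's origin; axes as the tote's. The bar is 20 mm wide (x), 24 mm tall and 100 mm long (y) between posts 20 by 12 mm, top at 134 mm. The loaded tote, under 0.95 kg, balances within about 15 mm of this point
- paddle: Wooden ribbed pasta paddle lying flat on the table, dark wood, 14 mm thick, 131 mm long: a board 34 mm wide from x = -40 to 50 mm and a handle 16 mm wide from x = -81 to -40 mm. Origin in its underside, z up, close to its balance point. About 60 g. To be sorted with the wooden mold
- stamp: Solid brass round pasta stamp standing on the table, 62 mm tall: a disc 52 mm across and 14 mm high, a stem 14 mm across, and on top a knob 26 mm across from 40 to 62 mm height. Origin at the centre of its underside, z up. About 120 g. To be sorted with the brass ring
- wood_mold: Dark wooden mold, 46 mm square block 18 mm high with a round 28 mm knob up to 46 mm; stands in one compartment of the tote (which one changes). Origin at the centre of its underside
- brass_ring: Brass ring cutter, 56 mm outside, 48 mm inside, 26 mm high; stands in the tote's other compartment. Origin at the centre of its underside
- shaker: Bystander, not to be moved: white shaker 44 mm across, 70 mm tall. Origin at the centre of its underside
- bowl: Bystander, not to be moved: blue bowl 120 mm across, 50 mm tall. Origin at the centre of its underside
- knife: Bystander, not to be moved: table knife lying flat, 205 mm long along x, steel blade, black handle to -x, 13 mm high. Origin where blade and handle meet
- dustpan: Bystander, not to be moved: orange dustpan 200 by 200 mm, up to 52 mm tall, handle to -x reaching 225 mm from its origin (centre of its underside)
- jar: Bystander, not to be moved: storage jar 90 mm across, 150 mm tall. Origin at the centre of its underside

How it is judged:
By the outcome, as a careful person would: the job done as asked, in the order asked, and still so for the second after the job is handed in, while the arm keeps its last pose, push and grip.
It also fails if it takes over 69 s, if anything falls off the work surface, if the arm or the gripper's body presses on something with over 40 N, if the wrist force passes 120 N, or if a joint passes its speed limit or range.

## Working session

There is one attempt and no reset: what is moved stays moved. The work goes in short steps, Python scripts to look and compute and a tool call to move; the robot and the scene stay as the last step left them, time stands still between calls to the robot, and variables do not carry over. Pictures are saved under pics/ and viewed, at most 10 in all, crops included, and the job is handed in when it is done.

Besides the shell and the picture viewer there is one more tool, called by a JSON object that holds its "op" and its "data". drive_tool: Moves the arm, as the interface text tells. Its arguments: {"type":"object","properties":{"series":{"type":"array"}},"required":["series"]}

```bash
mkdir -p pics; ls; python3 - <<'E'
from station import telemetry, read_camera, camera_info
import cv2
for n in("scene","top"):
    cv2.imwrite(f"pics/{n}0.png",read_camera(n)); print(n,camera_info(n))
s=telemetry.sense(); print(s["clock"],s["tool_pos"],s["tool_rot"],s["finger_gap"])
E
```

```text
pics
scene {'fovy': 52.834690609522646, 'cx': 322.06226308707494, 'cy': 247.20747241449834, 'dist': array([0.00171722, 0.        , 0.        , 0.        , 0.        ]), 'rvec': array([ 1.3307503 ,  2.28667915, -0.88375181]), 'tvec': array([ 0.32479438, -0.27244043,  1.72290751])}
top {'fovy': 44.036262914072296, 'cx': 320.98632155481295, 'cy': 239.70297594498857, 'dist': array([-0.05057567,  0.        ,  0.        ,  0.        ,  0.        ]), 'rvec': array([ 2.16285811, -2.16350939,  0.13535505]), 'tvec': array([-0.065537  ,  0.58830622,  1.54717781])}
0.1 [ 0.27359075 -0.64395159  0.21336937] [ 9.79891962e-01  1.99528249e-01 -8.82541327e-05 -4.60618705e-04] 0.09117043245878638
```

View pics/scene0.png

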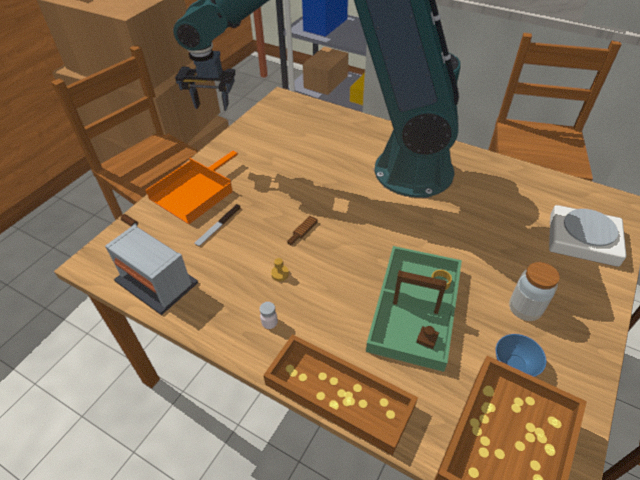

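View pics/top0.png

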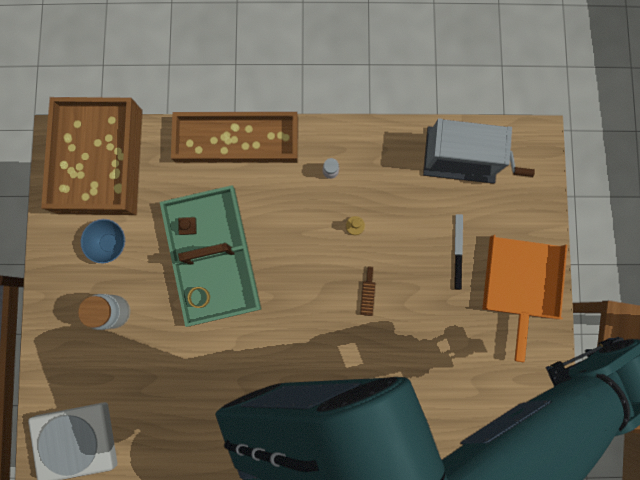

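The top view has image up = world +x and image left = world +y. The tote is at about (210,255), with the mold in the far compartment (187,226) and the ring in the near one (198,297); the right half is free. The paddle is at (368,292) with its handle pointing up, and the stamp is at (355,226).

```bash
cat > h.py <<'E'
import numpy as np, cv2
from station import telemetry, read_camera, camera_info
from scipy.spatial.transform import Rotation as R
def cam(n):
    c=camera_info(n); f=240/np.tan(np.radians(c["fovy"])/2)
    K=np.array([[f,0,c["cx"]],[0,f,c["cy"]],[0,0,1]]); return K,np.array(c["dist"]),cv2.Rodrigues(c["rvec"])[0],np.array(c["tvec"])
def plane(n,uv,z):
    K,d,Rm,t=cam(n); p=cv2.undistortPoints(np.array(uv,float).reshape(-1,1,2),K,d)[:,0]
    D=np.c_[p,np.ones(len(p))]@Rm; C=-Rm.T@t
    return C+D*((z-C[2])/D[:,2])[:,None]
def proj(n,P):
    K,d,Rm,t=cam(n); return cv2.projectPoints(np.array(P,float).reshape(-1,3),cv2.Rodrigues(Rm)[0],t,K,d)[0][:,0]
def blob(mask,roi):
    x0,y0,x1,y1=roi; m=np.zeros_like(mask); m[y0:y1,x0:x1]=mask[y0:y1,x0:x1]
    c,_=cv2.findContours(m,cv2.RETR_EXTERNAL,cv2.CHAIN_APPROX_NONE); return max(c,key=cv2.contourArea)[:,0].astype(float)
def togo(p,yaw=None,ydir=None):
    """shift in tool axes from measured pose to TCP p; wz to bring tool y along world angle ydir"""
    s=telemetry.sense(); r=R.from_quat(s["tool_rot"]); d=r.inv().apply(np.array(p)-s["tool_pos"])
    y=r.as_matrix()[:,1]; a=np.arctan2(y[1],y[0]); w=None
    if ydir is not None:
        w=-((ydir-a+np.pi/2)%np.pi-np.pi/2)
    print("t",s["clock"],"tcp",s["tool_pos"].round(4),"shift",d.round(4),"wz",w,"q6",s["q"][5].round(2),"F",np.round(s["wrist_force"],1),"gap",round(s["finger_gap"],4),"tilt",r.as_matrix()[:,2].round(4))
E
python3 - <<'E'
from h import *
im=cv2.imread("pics/top0.png"); hsv=cv2.cvtColor(im,cv2.COLOR_BGR2HSV)
g=cv2.inRange(hsv,(55,50,50),(85,255,255)); c=blob(g,(150,175,270,335))
for z in(.045,):
    w=plane("top",c,z)[:,:2]; (ctr,sz,a)=cv2.minAreaRect(w.astype(np.float32)); print("tote",ctr,sz,a)
print(cv2.boxPoints(cv2.minAreaRect(w.astype(np.float32))))
v=hsv[...,2]
print("paddle px",hsv[305,367],hsv[275,369],"table",hsv[290,400],"stamp",hsv[224,355],"bar",hsv[254,205],hsv[300,390])
p=blob((v<120).astype(np.uint8)*255,(350,255,385,325)); w=plane("top",p,.014)[:,:2]
r=cv2.minAreaRect(w.astype(np.float32)); print("paddle",r); print(cv2.boxPoints(r))
b=blob((v<110).astype(np.uint8)*255,(172,238,245,268)); r=cv2.minAreaRect(plane("top",b,.134)[:,:2].astype(np.float32)); print("bar",r)
big=cv2.resize(np.hstack([im[205:325,310:410],im[180:330,150:270][:120,:]]),None,fx=3.6,fy=4,interpolation=cv2.INTER_CUBIC)
cv2.imwrite("pics/crop1.png",big)
for q in([355,222],[355,226]): print("stamp",plane("top",q,.062))
E
```

```text
tote (0.5474059581756592, 0.22976279258728027) (0.33929988741874695, 0.20159001648426056) 13.215559005737305
[[0.3592056  0.28910387]
 [0.40529215 0.09285259]
 [0.7356063  0.17042172]
 [0.68951976 0.366673  ]]
paddle px [ 14 145 100] [  9 146  68] table [ 18 104 145] stamp [ 22 145 146] bar [ 12 160  67] [ 18 100 143]
paddle ((0.4544374942779541, -0.18602710962295532), (0.04702775925397873, 0.1320008635520935), 83.85826873779297)
[[ 0.38630018 -0.20234476]
 [ 0.5175434  -0.2164673 ]
 [ 0.5225748  -0.16970946]
 [ 0.3913316  -0.15558691]]
bar ((0.5444681644439697, 0.2170884907245636), (0.07272043079137802, 0.18154650926589966), 0.03880782425403595)
stamp [[ 0.63200787 -0.15508323  0.062     ]]
stamp [[ 0.62137738 -0.15500227  0.062     ]]
```

View pics/crop1.png

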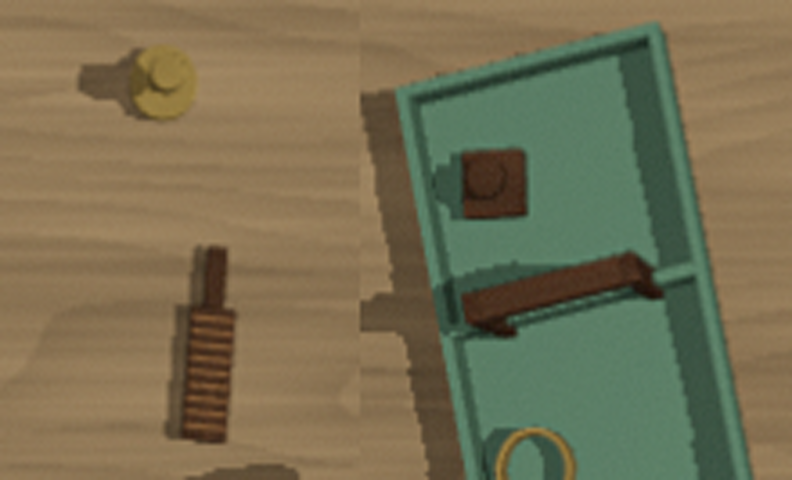

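The crop shows the stamp knob at px (356.4,223.8) and the paddle from its handle tip (370,266.8) to the board end (366.7,315.3), with a shadow to its left. The tote's rectangle fits the given size.

```bash
python3 - <<'E'
from h import *
im=cv2.imread("pics/top0.png"); hsv=cv2.cvtColor(im,cv2.COLOR_BGR2HSV)
T=np.array([.5474,.2298]); a=np.radians(13.2); M=np.array([[np.cos(a),-np.sin(a)],[np.sin(a),np.cos(a)]])
tot=lambda w:((w[:,:2]-T)@M*1000).round(1)
print("campos",-(cam("top")[2].T@cam("top")[3]))
print("bar top",plane("top",[203.3,250.7],.134), tot(plane("top",[203.3,250.7],.134)))
print("mold knob",tot(plane("top",[(487/3.6+50),180/4+180],.054)),"ring",tot(plane("top",[536/3.6+50,468/4+180],.034)))
m=((hsv[...,1]>125)&(hsv[...,2]<135)).astype(np.uint8)*255
p=blob(m,(350,255,385,325)); r=cv2.minAreaRect(plane("top",p,.010)[:,:2].astype(np.float32)); print("paddle",r); print(cv2.boxPoints(r))
cr=plane("top",[[310+X/3.6,205+Y/4] for X,Y in((190,308),(236,310),(227,442),(181,436),(216,247))],.014)[:,:2]; print("board corners, tip",cr.round(4).tolist(),"board ctr",cr[:4].mean(0), "dir",np.degrees(np.arctan2(*(cr[4]-cr[:4].mean(0))[::-1])))
print("stamp knob",plane("top",[356.4,223.75],.062),"disc",plane("top",[355.8,225.5],.014))
s=cv2.imread("pics/scene0.png"); hs=cv2.cvtColor(s,cv2.COLOR_BGR2HSV)
st=plane("top",[356.4,223.75],.062)[0]; print("scene proj of knob top, base",proj("scene",[st,[st[0],st[1],0]]))
cv2.imwrite("pics/crop2.png",cv2.resize(s[205:295,255:375],None,fx=6,fy=6,interpolation=cv2.INTER_CUBIC))
bd=cr[:4].mean(0)
togo([bd[0],bd[1],.2],ydir=np.arctan2(*(cr[4]-bd)[::-1])+np.pi/2)
E
```

```text
campos [ 0.40097311 -0.05567936  1.60632464]
bar top [[0.5488497  0.22854829 0.134     ]] [[ 1.1 -1.5]]
mold knob [[90.2 44.1]] ring [[-102.3   51.8]]
paddle ((0.4533681869506836, -0.19155383110046387), (0.033524323254823685, 0.129095658659935), 85.28895568847656)
[[ 0.38766176 -0.202958  ]
 [ 0.51632124 -0.21356072]
 [ 0.5190746  -0.18014966]
 [ 0.39041513 -0.16954695]]
board corners, tip [[0.4766, -0.1779], [0.4752, -0.2122], [0.3873, -0.2045], [0.3913, -0.1705], [0.5175, -0.1977]] board ctr [ 0.43260236 -0.19125521] dir -4.307766732184287
stamp knob [[ 0.62735635 -0.1587333   0.062     ]] disc [[ 0.6295978  -0.16027046  0.014     ]]
scene proj of knob top, base [[277.75647666 259.70259091]
 [279.4169829  273.43260417]]
t 0.1 tcp [ 0.2736 -0.644   0.2134] shift [ 0.3234 -0.3545  0.0137] wz 0.47693769366685146 q6 -0.03 F [-0.5 -0.1 -0.3] gap 0.0912 tilt [-4.e-04  9.e-04 -1.e+00]
```

View pics/crop2.png

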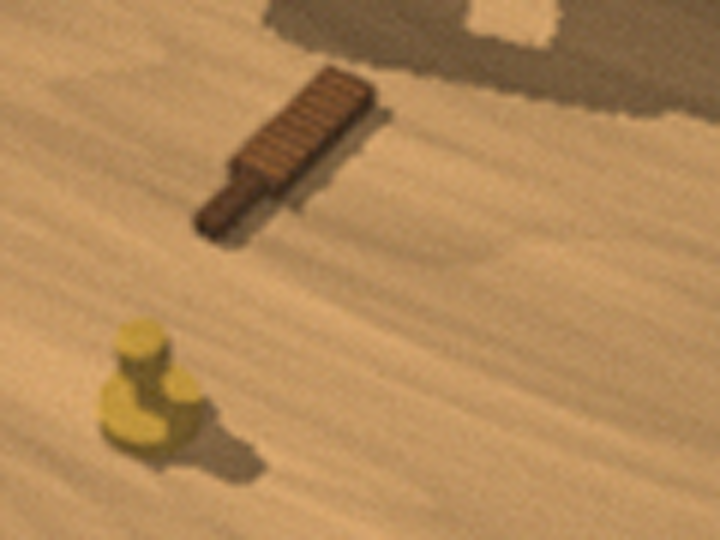

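The scene view shows the knob top at (278.8,261.0), against (277.8,259.7) predicted, so the two views agree. Moving above the paddle.

{"op": "drive_tool", "data": {"series": [[0,0.3275,-0.353,0.03,0,0,0.477],[0,0.3275,-0.353,0.03,0,0,0.477],[0,0.3275,-0.353,0.03,0,0,0.477],[0,0.3275,-0.353,0.03,0,0,0.477],[0,0.3275,-0.353,0.03,0,0,0.477],[0,0.3275,-0.353,0.03,0,0,0.477],[0,0.3275,-0.353,0.03,0,0,0.477],[0,0.3275,-0.353,0.03,0,0,0.477]]}}

```text
clock: 0.9
tool_pos: [0.4093, -0.2668, 0.1889]
tool_rot: [0.999, -0.038, 0.0, 0.0]
wrist_force: [0.6, -1.3, 0.1]
finger_gap: 0.0911
grip_force: 0.0
```

```bash
python3 -c "
from h import *
togo([.437,-.191,.05],ydir=np.radians(85.5))"
```

```text
t 0.9 tcp [ 0.4093 -0.2668  0.1889] shift [ 0.0218 -0.0777  0.1389] wz 0.002950046709730536 q6 1.02 F [ 0.6 -1.3  0.1] gap 0.0911 tilt [ 1.e-04 -0.e+00 -1.e+00]
```

{"op": "drive_tool", "data": {"series": [[0,0.02,-0.073,0.07,0,0,0.003],[0,0.02,-0.073,0.1,0,0,0.003],[0,0.02,-0.073,0.13,0,0,0.003],[0,0.02,-0.073,0.13,0,0,0.003],[0,0.02,-0.073,0.13,0,0,0.003],[0,0.02,-0.073,0.13,0,0,0.003]]}}

```text
clock: 1.5
tool_pos: [0.4356, -0.1986, 0.0608]
tool_rot: [0.999, -0.039, 0.001, 0.0]
wrist_force: [0.7, -0.1, -0.7]
finger_gap: 0.0914
grip_force: 0.0
```

```bash
python3 - <<'E'
from h import *
togo([.437,-.191,.004],ydir=np.radians(85.5))
t=read_camera("top");s=read_camera("scene")
a=cv2.resize(t[240:340,320:420],(400,400),interpolation=cv2.INTER_CUBIC);b=cv2.resize(s[170:270,250:350],(400,400),interpolation=cv2.INTER_CUBIC)
cv2.imwrite("pics/c3.png",np.hstack([a,b]))
E
```

```text
t 1.5 tcp [ 0.4356 -0.1986  0.0608] shift [ 0.0007 -0.0077  0.0568] wz -0.00017725109375810177 q6 1.17 F [ 0.7 -0.1 -0.7] gap 0.0914 tilt [ 0.0019 -0.001  -1.    ]
```

View pics/c3.png

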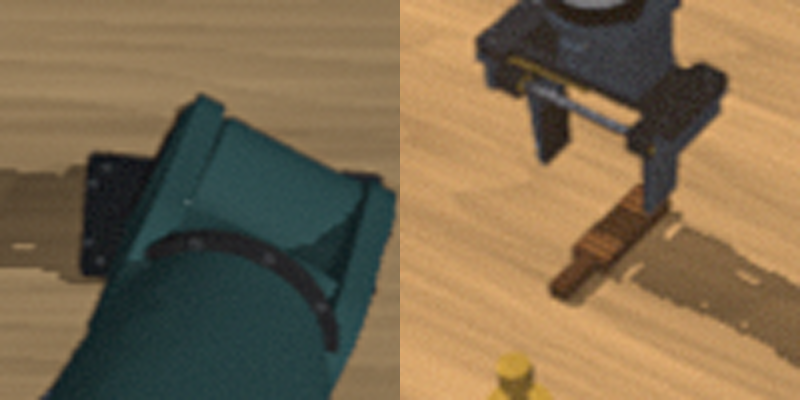

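The fingers are above the paddle board and straddle it. The top camera is blocked by the arm. Descending to grip.

{"op": "drive_tool", "data": {"series": [[0,0.001,-0.008,0.03,0,0,0],[0,0.001,-0.008,0.045,0,0,0],[0,0.001,-0.008,0.055,0,0,0],[0,0.001,-0.008,0.055,0,0,0],[0,0.001,-0.008,0.055,0,0,0]]}}

```text
clock: 2.1
tool_pos: [0.4368, -0.1901, 0.005]
tool_rot: [0.999, -0.039, 0.001, 0.0]
wrist_force: [0.1, -0.2, -0.5]
finger_gap: 0.0914
grip_force: 0.0
```

```bash
python3 -c "
from h import *
togo([.437,-.191,.004],ydir=np.radians(85.5))"
```

```text
t 2.1 tcp [ 0.4368 -0.1901  0.005 ] shift [0.0003 0.0009 0.001 ] wz -0.00011461817676661212 q6 1.19 F [ 0.1 -0.2 -0.5] gap 0.0914 tilt [ 1.e-03 -5.e-04 -1.e+00]
```

{"op": "drive_tool", "data": {"series": [[1,0,0,0.001,0,0,0],[1,0,0,0.001,0,0,0],[1,0,0,0.001,0,0,0],[1,0,0,0.001,0,0,0],[1,0,0,0.001,0,0,0],[1,0,0,0.001,0,0,0],[1,0,0,0.001,0,0,0],[1,0,0,0.001,0,0,0]]}}

```text
clock: 2.9
tool_pos: [0.4362, -0.1895, 0.003]
tool_rot: [0.999, -0.039, -0.0, -0.0]
wrist_force: [-0.4, 0.3, 0.5]
finger_gap: 0.0336
grip_force: 30.0
```

{"op": "drive_tool", "data": {"series": [[1,0,0,-0.04,0,0,0],[1,0,0,-0.08,0,0,0],[1,0,0,-0.12,0,0,0],[1,0,0,-0.16,0,0,0],[1,0.015,-0.04,-0.19,0,0,-0.08],[1,0.03,-0.08,-0.2,0,0,-0.16],[1,0.045,-0.12,-0.2,0,0,-0.24],[1,0.06,-0.16,-0.2,0,0,-0.309]]}}

```text
clock: 3.7
tool_pos: [0.5092, -0.0331, 0.2038]
tool_rot: [0.993, 0.117, 0.001, 0.0]
wrist_force: [-0.0, -0.1, -0.2]
finger_gap: 0.0338
grip_force: 29.9
```

```bash
python3 -c "
from h import *
togo([.6229,.2033,.08],ydir=np.radians(103.2))"
```

```text
t 3.7 tcp [ 0.5092 -0.0331  0.2038] shift [ 0.1652 -0.2037  0.1239] wz 0.0034340748261936227 q6 1.23 F [-0.  -0.1 -0.2] gap 0.0338 tilt [ 1.4e-03 -2.0e-04 -1.0e+00]
```

{"op": "drive_tool", "data": {"series": [[1,0.03,-0.037,0,0,0,0],[1,0.06,-0.074,0,0,0,0],[1,0.09,-0.111,0,0,0,0],[1,0.12,-0.148,0,0,0,0],[1,0.15,-0.185,0,0,0,0],[1,0.165,-0.2,0,0,0,0],[1,0.165,-0.2,0.04,0,0,0],[1,0.165,-0.2,0.08,0,0,0]]}}

```text
clock: 4.5
tool_pos: [0.6241, 0.1988, 0.1227]
tool_rot: [0.993, 0.116, 0.001, -0.0]
wrist_force: [-0.1, 0.9, -0.9]
finger_gap: 0.0335
grip_force: 30.0
```

```bash
python3 - <<'E'
from h import *
togo([.6229,.2033,.012],ydir=np.radians(103.2))
t=read_camera("top");s=read_camera("scene")
a=cv2.resize(t[170:340,140:280],(412,500),interpolation=cv2.INTER_CUBIC);b=cv2.resize(s[220:380,350:474],(388,500),interpolation=cv2.INTER_CUBIC)
cv2.imwrite("pics/c4.png",np.hstack([a,b]))
E
```

```text
t 4.5 tcp [0.6241 0.1988 0.1227] shift [-0.0004 -0.0047  0.1107] wz 0.0016859885983517842 q6 1.61 F [-0.1  0.9 -0.9] gap 0.0335 tilt [ 2.1e-03  6.0e-04 -1.0e+00]
```

View pics/c4.png

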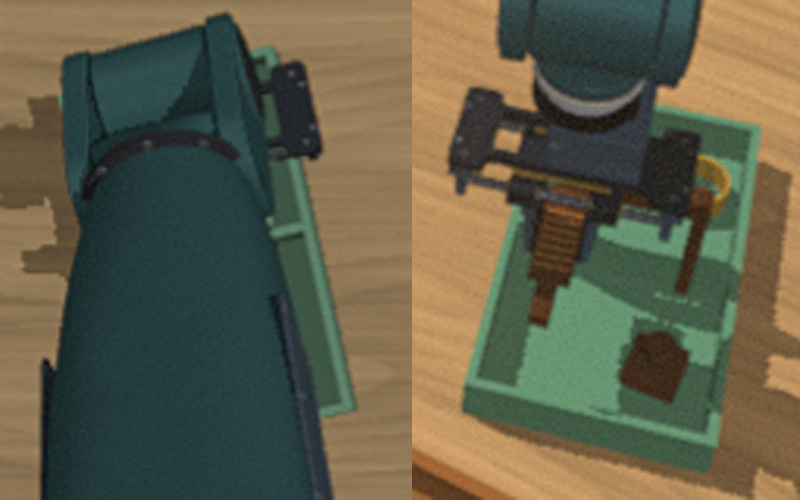

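The scene view shows the paddle held over the free half of the mold's compartment, with its handle towards the far wall and clear of the bar. Lowering it.

{"op": "drive_tool", "data": {"series": [[1,0,-0.004,0.03,0,0,0],[1,0,-0.004,0.055,0,0,0],[1,0,-0.004,0.075,0,0,0],[1,0,-0.004,0.09,0,0,0],[1,0,-0.004,0.098,0,0,0],[1,0,-0.004,0.103,0,0,0],[1,0,-0.004,0.107,0,0,0],[1,0,-0.004,0.107,0,0,0]]}}

```text
clock: 5.4
tool_pos: [0.6227, 0.2017, 0.0163]
tool_rot: [0.993, 0.115, 0.0, -0.0]
wrist_force: [-0.5, -0.3, -0.9]
finger_gap: 0.034
grip_force: 30.0
```

```bash
python3 -c "
from h import *
togo([.6229,.2033,.012],ydir=np.radians(103.2))"
```

```text
t 5.4 tcp [0.6227 0.2017 0.0163] shift [ 0.0006 -0.0016  0.0043] wz 0.0003992863170436678 q6 1.62 F [-0.5 -0.3 -0.9] gap 0.034 tilt [ 3.e-04  1.e-04 -1.e+00]
```

{"op": "drive_tool", "data": {"series": [[1,0,0,0.002,0,0,0],[1,0,0,0.004,0,0,0],[1,0,0,0.005,0,0,0],[0.5,0,0,0.005,0,0,0],[0.45,0,0,0.005,0,0,0],[0.45,0,0,0.005,0,0,0],[0.45,0,0,0.005,0,0,0]]}}

```text
clock: 6.1
tool_pos: [0.6226, 0.2016, 0.0111]
tool_rot: [0.993, 0.115, 0.0, -0.0]
wrist_force: [-0.0, 0.3, -0.2]
finger_gap: 0.0501
grip_force: 0.0
```

{"op": "drive_tool", "data": {"series": [[0.45,0,0,-0.02,0,0,0],[0.45,0,0,-0.06,0,0,0],[0.45,0,0,-0.11,0,0,0],[0.2,0,0,-0.16,0,0,0],[0,-0.01,0.045,-0.18,0,0,0],[0,-0.02,0.09,-0.18,0,0,0],[0,-0.031,0.14,-0.18,0,0,0],[0,-0.042,0.19,-0.18,0,0,0]]}}

```text
clock: 6.9
tool_pos: [0.6248, 0.0078, 0.1916]
tool_rot: [0.993, 0.115, 0.0, 0.0]
wrist_force: [1.5, -0.2, -0.6]
finger_gap: 0.0869
grip_force: 0.0
```

```bash
python3 -c "
from h import *
togo([.628,-.1595,.1],ydir=np.radians(103.2))"
```

```text
t 6.9 tcp [0.6248 0.0078 0.1916] shift [-0.0354  0.1635  0.0916] wz 0.0010085795214056503 q6 1.31 F [ 1.5 -0.2 -0.6] gap 0.0869 tilt [ 8.e-04 -0.e+00 -1.e+00]
```

{"op": "drive_tool", "data": {"series": [[0,-0.01,0.045,0,0,0,0],[0,-0.02,0.09,0,0,0,0],[0,-0.029,0.135,0.03,0,0,0],[0,-0.035,0.16,0.07,0,0,0],[0,-0.035,0.16,0.09,0,0,0],[0,-0.035,0.16,0.09,0,0,0]]}}

```text
clock: 7.5
tool_pos: [0.6254, -0.1547, 0.098]
tool_rot: [0.993, 0.114, -0.002, -0.001]
wrist_force: [-1.1, -0.2, 0.4]
finger_gap: 0.0912
grip_force: 0.0
```

```bash
python3 - <<'E'
from h import *
togo([.628,-.1595,.032],ydir=np.radians(103.2))
t=read_camera("top");s=read_camera("scene")
a=cv2.resize(t[170:340,140:280],(412,500),interpolation=cv2.INTER_CUBIC);b=cv2.resize(s[210:310,240:340],(388,388),interpolation=cv2.INTER_CUBIC)
cv2.imwrite("pics/c5.png",np.hstack([a[:388],b]))
E
```

```text
t 7.5 tcp [ 0.6254 -0.1547  0.098 ] shift [0.0017 0.0054 0.0659] wz -0.0010852614368976887 q6 1.06 F [-1.1 -0.2  0.4] gap 0.0912 tilt [-0.0049  0.0014 -1.    ]
```

View pics/c5.png

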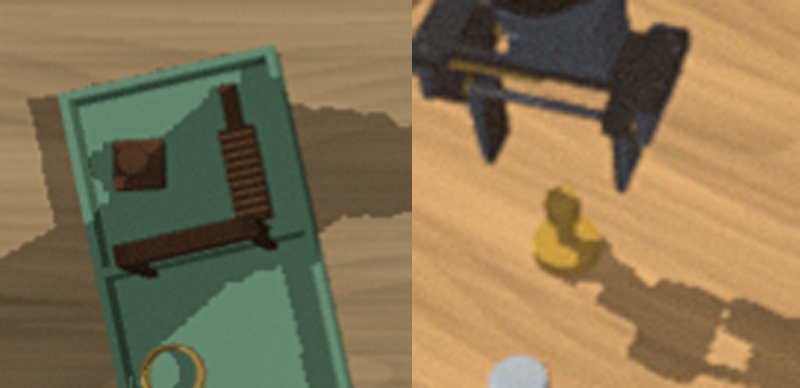

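The paddle lies flat along the right side of the mold's compartment, and the open fingers are above the stamp. Descending.

{"op": "drive_tool", "data": {"series": [[0,0.001,0.004,0.03,0,0,0],[0,0.001,0.004,0.05,0,0,0],[0,0.001,0.004,0.062,0,0,0],[0,0.001,0.004,0.065,0,0,0],[0,0.001,0.004,0.065,0,0,0]]}}

```text
clock: 8.1
tool_pos: [0.6301, -0.1577, 0.037]
tool_rot: [0.993, 0.115, 0.0, 0.0]
wrist_force: [-0.2, -1.0, -0.0]
finger_gap: 0.0908
grip_force: 0.0
```

{"op": "drive_tool", "data": {"series": [[0.5,0,0,0,0,0,0],[0.6,0,0,0,0,0,0],[0.65,0,0,0,0,0,0],[0.75,0,0,0,0,0,0],[1,0,0,0,0,0,0],[1,0,0,0,0,0,0],[1,0,0,0,0,0,0],[1,0,0,0,0,0,0]]}}

```text
clock: 8.9
tool_pos: [0.6294, -0.158, 0.036]
tool_rot: [0.993, 0.115, -0.0, -0.0]
wrist_force: [0.6, 0.2, 0.1]
finger_gap: 0.0302
grip_force: 0.0
```

{"op": "drive_tool", "data": {"series": [[1,0,0,0,0,0,0],[1,0,0,0,0,0,0],[1,0,0,0,0,0,0],[1,0,0,0,0,0,0]]}}

```text
clock: 9.3
tool_pos: [0.6294, -0.158, 0.036]
tool_rot: [0.993, 0.115, -0.0, -0.0]
wrist_force: [0.0, -0.1, -1.2]
finger_gap: 0.0254
grip_force: 30.0
```

{"op": "drive_tool", "data": {"series": [[1,0,0,-0.03,0,0,0],[1,0,0,-0.07,0,0,0],[1,0,0,-0.12,0,0,0],[1,-0.005,-0.03,-0.16,0,0,0],[1,-0.013,-0.07,-0.18,0,0,0],[1,-0.021,-0.115,-0.19,0,0,0],[1,-0.03,-0.16,-0.19,0,0,0],[1,-0.038,-0.205,-0.19,0,0,0]]}}

```text
clock: 10.1
tool_pos: [0.5447, 0.0342, 0.2266]
tool_rot: [0.993, 0.115, 0.0, 0.0]
wrist_force: [0.6, 0.8, -1.8]
finger_gap: 0.0253
grip_force: 30.0
```

{"op": "drive_tool", "data": {"series": [[1,-0.009,-0.045,0,0,0,0],[1,-0.018,-0.09,0,0,0,0],[1,-0.025,-0.125,0,0,0,0],[1,-0.028,-0.143,0,0,0,0],[1,-0.028,-0.1485,0.03,0,0,0],[1,-0.028,-0.1485,0.06,0,0,0],[1,-0.028,-0.1485,0.07,0,0,0],[1,-0.028,-0.1485,0.07,0,0,0]]}}

```text
clock: 10.9
tool_pos: [0.4836, 0.1707, 0.1551]
tool_rot: [0.993, 0.115, -0.001, 0.0]
wrist_force: [-0.5, 0.6, -0.6]
finger_gap: 0.0251
grip_force: 30.0
```

```bash
python3 - <<'E'
from h import *
togo([.4842,.1708,.044],ydir=np.radians(103.2))
s=read_camera("scene")
cv2.imwrite("pics/c6.png",cv2.resize(s[220:380,350:474],(388,500),interpolation=cv2.INTER_CUBIC))
E
```

```text
t 10.9 tcp [0.4836 0.1707 0.1551] shift [0.0009 0.     0.1111] wz 0.00030857778792192647 q6 1.63 F [-0.5  0.6 -0.6] gap 0.0251 tilt [-2.5e-03 -8.0e-04 -1.0e+00]
```

View pics/c6.png

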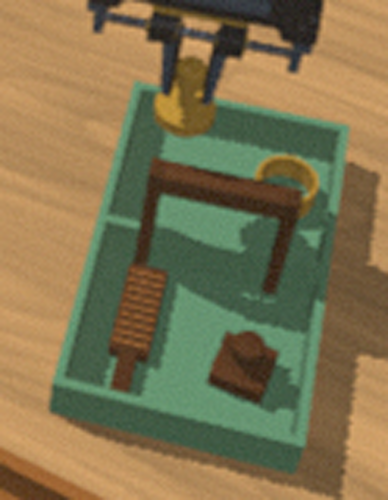

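The stamp hangs upright over the free half of the ring's compartment. Lowering it slowly.

{"op": "drive_tool", "data": {"series": [[1,0.001,0,0.03,0,0,0],[1,0.001,0,0.055,0,0,0],[1,0.001,0,0.075,0,0,0],[1,0.001,0,0.09,0,0,0],[1,0.001,0,0.099,0,0,0],[1,0.001,0,0.104,0,0,0],[1,0.001,0,0.107,0,0,0],[1,0.001,0,0.107,0,0,0]]}}

```text
clock: 11.75
tool_pos: [0.4856, 0.1713, 0.0494]
tool_rot: [0.993, 0.115, 0.0, -0.0]
wrist_force: [0.0, 0.3, -1.0]
finger_gap: 0.0254
grip_force: 30.0
```

{"op": "drive_tool", "data": {"series": [[1,0,0,0.002,0,0,0],[1,0,0,0.004,0,0,0],[1,0,0,0.005,0,0,0],[1,0,0,0.005,0,0,0]]}}

```text
clock: 12.15
tool_pos: [0.4853, 0.1713, 0.044]
tool_rot: [0.993, 0.115, -0.0, 0.0]
wrist_force: [-0.2, -0.8, -2.1]
finger_gap: 0.0253
grip_force: 30.0
```

{"op": "drive_tool", "data": {"series": [[0.6,0,0,0,0,0,0],[0.45,0,0,0,0,0,0],[0.45,0,0,0,0,0,0],[0.45,0,0,-0.02,0,0,0],[0.45,0,0,-0.06,0,0,0],[0.45,0,0,-0.11,0,0,0],[0.45,0,0,-0.16,0,0,0],[0.45,0,0,-0.19,0,0,0]]}}

```text
clock: 12.95
tool_pos: [0.4863, 0.1716, 0.238]
tool_rot: [0.993, 0.115, 0.002, -0.0]
wrist_force: [0.0, 0.1, -1.0]
finger_gap: 0.0501
grip_force: 0.0
```

```bash
python3 - <<'E'
from h import *
togo([.548,.2295,.2],ydir=np.radians(13.2))
E
```

```text
t 12.95 tcp [0.4863 0.1716 0.238 ] shift [ 0.0732 -0.0423  0.0383] wz -1.5703276635732668 q6 1.63 F [ 0.   0.1 -1. ] gap 0.0501 tilt [ 0.0038  0.0012 -1.    ]
```

{"op": "drive_tool", "data": {"series": [[0.2,0,0,0,0,0,-0.14],[0,0.01,-0.006,0,0,0,-0.28],[0,0.02,-0.012,0,0,0,-0.42],[0,0.03,-0.018,0,0,0,-0.56],[0,0.04,-0.024,0,0,0,-0.7],[0,0.05,-0.03,0,0,0,-0.84],[0,0.06,-0.036,0,0,0,-0.98],[0,0.073,-0.042,0,0,0,-1.12]]}}

```text
clock: 13.75
tool_pos: [0.5469, 0.2292, 0.234]
tool_rot: [0.779, 0.627, -0.0, -0.0]
wrist_force: [0.2, -0.6, 0.5]
finger_gap: 0.091
grip_force: 0.0
```

{"op": "drive_tool", "data": {"series": [[0,0,0,0,0,0,-0.14],[0,0,0,0,0,0,-0.28],[0,0,0,0,0,0,-0.42],[0,0,0,0,0,0,-0.45],[0,0,0,0,0,0,-0.45],[0,0,0,0,0,0,-0.45]]}}

```text
clock: 14.35
tool_pos: [0.5468, 0.2289, 0.2341]
tool_rot: [0.622, 0.783, 0.0, -0.0]
wrist_force: [-0.1, 0.7, 0.9]
finger_gap: 0.0913
grip_force: 0.0
```

```bash
python3 - <<'E'
from h import *
togo([.548,.2295,.103],ydir=np.radians(13.2))
s=read_camera("scene")
cv2.imwrite("pics/c7.png",cv2.resize(s[200:380,350:474],(413,600),interpolation=cv2.INTER_CUBIC))
E
```

```text
t 14.35 tcp [0.5468 0.2289 0.2341] shift [0.0003 0.0014 0.1311] wz -0.0017159820276679838 q6 0.13 F [-0.1  0.7  0.9] gap 0.0913 tilt [-0.  0. -1.]
```

View pics/c7.png

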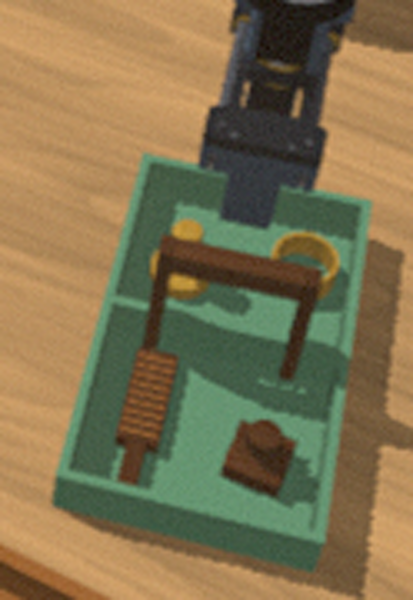

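The stamp stands upright beside the ring, and both tools are sorted. The gripper is above and aligned with the bar. Descending onto it.

{"op": "drive_tool", "data": {"series": [[0,0,0.001,0.04,0,0,0],[0,0,0.001,0.08,0,0,0],[0,0,0.001,0.11,0,0,0],[0,0,0.001,0.125,0,0,0],[0,0,0.001,0.131,0,0,0],[0,0,0.001,0.131,0,0,0],[0.5,0,0.001,0.131,0,0,0],[0.6,0,0.001,0.131,0,0,0]]}}

```text
clock: 15.2
tool_pos: [0.5486, 0.2294, 0.1045]
tool_rot: [0.621, 0.784, 0.001, 0.001]
wrist_force: [0.4, 0.6, 1.2]
finger_gap: 0.0781
grip_force: 0.0
```

{"op": "drive_tool", "data": {"series": [[0.65,0,0,0,0,0,0],[0.7,0,0,0,0,0,0],[0.75,0,0,0,0,0,0],[0.8,0,0,0,0,0,0],[1,0,0,0,0,0,0],[1,0,0,0,0,0,0],[1,0,0,0,0,0,0],[1,0,0,0,0,0,0]]}}

```text
clock: 16.0
tool_pos: [0.5477, 0.2291, 0.1031]
tool_rot: [0.621, 0.784, -0.0, -0.0]
wrist_force: [-0.3, -0.2, -0.3]
finger_gap: 0.02
grip_force: 30.0
```

Gripped the 20 mm bar. Lifting gently.

{"op": "drive_tool", "data": {"series": [[1,0,0,-0.002,0,0,0],[1,0,0,-0.006,0,0,0],[1,0,0,-0.012,0,0,0],[1,0,0,-0.02,0,0,0],[1,0,0,-0.03,0,0,0],[1,0,0,-0.04,0,0,0],[1,0,0,-0.045,0,0,0],[1,0,0,-0.045,0,0,0]]}}

```text
clock: 16.8
tool_pos: [0.5483, 0.2293, 0.1492]
tool_rot: [0.621, 0.784, 0.001, 0.0]
wrist_force: [0.5, 0.6, -7.4]
finger_gap: 0.0198
grip_force: 30.0
```

```bash
python3 - <<'E'
from h import *
s=telemetry.sense(); print(s["wrist_force"],s["moment"],s["tool_rot"])
s=read_camera("scene")
cv2.imwrite("pics/c8.png",cv2.resize(s[170:380,330:494],(469,600),interpolation=cv2.INTER_CUBIC))
E
```

```text
[ 0.52919806  0.58686054 -7.39699696] [ 0.02647098 -0.195153   -0.02209861] [6.21294626e-01 7.83576590e-01 7.25842916e-04 4.35367865e-04]
```

View pics/c8.png

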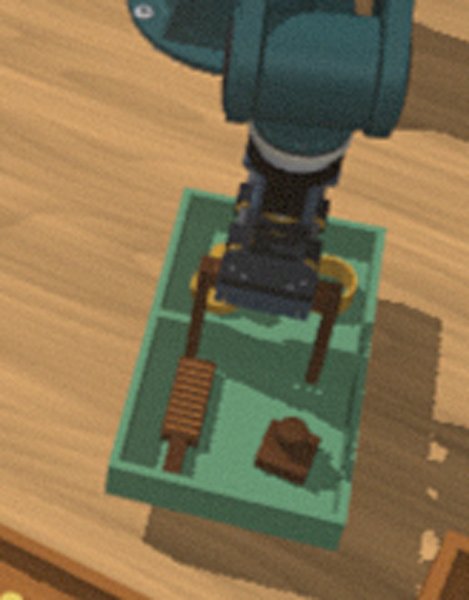

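The tote hangs clear of the table and looks level, with the tools in place. Raising it the rest of the way to 10 cm and settling.

{"op": "drive_tool", "data": {"series": [[1,0,0,-0.006,0,0,0],[1,0,0,-0.016,0,0,0],[1,0,0,-0.028,0,0,0],[1,0,0,-0.04,0,0,0],[1,0,0,-0.05,0,0,0],[1,0,0,-0.055,0,0,0],[1,0,0,-0.057,0,0,0],[1,0,0,-0.057,0,0,0]]}}

```text
clock: 17.65
tool_pos: [0.5477, 0.2291, 0.2052]
tool_rot: [0.621, 0.784, 0.0, 0.0]
wrist_force: [-0.8, -0.3, -7.4]
finger_gap: 0.0202
grip_force: 30.0
```

{"op": "drive_tool", "data": {"series": [[1,0,0,0,0,0,0],[1,0,0,0,0,0,0],[1,0,0,0,0,0,0],[1,0,0,0,0,0,0],[1,0,0,0,0,0,0],[1,0,0,0,0,0,0],[1,0,0,0,0,0,0],[1,0,0,0,0,0,0]]}}

```text
clock: 18.45
tool_pos: [0.5478, 0.2291, 0.2051]
tool_rot: [0.621, 0.784, -0.0, 0.0]
wrist_force: [-0.1, -0.2, -8.0]
finger_gap: 0.0201
grip_force: 30.0
```

```bash
python3 - <<'E'
from h import *
s=telemetry.sense(); p=s["tool_pos"]; print(s["clock"],p,s["wrist_force"],s["moment"],np.abs(s["qvel"]).max())
a=np.radians(13.2); M=np.array([[np.cos(a),-np.sin(a)],[np.sin(a),np.cos(a)]])
P=[]
for x,y in((.17,.1),(.17,-.1),(-.17,-.1),(-.17,.1)):
    P.append([*(p[:2]+M@[x,y]),p[2]-.103+.045])
im=read_camera("scene"); 
uv=proj("scene",P)
cv2.imwrite("pics/f.png",im)
im2=cv2.resize(im[160:370,330:494],(469,600),interpolation=cv2.INTER_CUBIC)
q=((uv-[330,160])*[469/164,600/210]).astype(int); cv2.polylines(im2,[q.reshape(-1,1,2)],True,(0,0,255),1); cv2.imwrite("pics/c9.png",im2)
E
```

```text
18.45 [0.54778233 0.22908259 0.20507799] [-0.09286706 -0.24162899 -8.02780189] [-0.05658534 -0.19521306 -0.03204147] 0.0008439664843203126
```

View pics/c9.png

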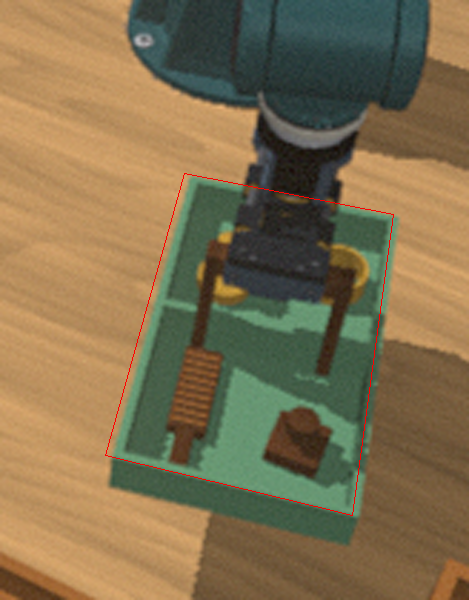

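The predicted rim of a level tote matches the picture to about 1–2 px. The tote is level, still and 10.2 cm up, with all four tools inside.

```bash
python3 -c "
from station import order
print(order.close_job())"
```

```text
the job is handed in; nothing more can be done
None
```

The job is handed in: the paddle is in with the mold and the stamp in with the ring, both set down gently, and the tote is held level and still by its handle bar about 10 cm above the table at 18.5 s.

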